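# Reload the dishwasher-tablet dispenser

## Task

Reload the tablet dispenser: lay the full strip of five tablets upright in its channel, between the spring follower and the open rail, then slide the rail fully home so that it presses the strip against the spring follower. Leave the part-used strip of three tablets where it is, and let go of everything at the end.

Things in the scene. Friction and masses are not known exactly. Their poses are not given: they have to be found in the camera images.
- full_strip: Full strip: five white dishwasher tablets in a row, one rigid bar 100 long (its x), 28 wide (y), 40 tall (z), 90 to 175 g, both ends alike. Stands on its 100 x 28 underside on the worktop, right of the dispenser. Origin: centre of the underside. Grip it across the 28 mm in its upper half, so that the fingers stay above the channel walls.
- part_strip: Part-used strip: same tablets, width and height, but only three of them, 60 long (its x). Also on the worktop right of the dispenser, nearer to it or farther than the full strip. Origin: centre of the underside. Stays where it is. (Behind both strips a wall cabinet hangs 0.48 m above the worktop, from about x = 0.6 m on: draw back towards the robot before swinging left.)
- dispenser: Fixed metal channel along its own y (+y about left). Origin: at worktop height under the centre line. Own axes, mm: floor z 8; walls 42 apart inside, flared lips to z 26, x -30/+30. At the left a grey spring follower plate, z 11-41, face at y +75, yields up to 30 to +y (1.2 N at first, 3 N after 15), housing to y +160. At the right the rail, z 10-40. Strip centre ends at y +40.
- rail_tab (a point): Top centre of the grey upright tab on the sliding rail. Tab 24 wide (dispenser x), 14 thick (y), z 40-74; pinch it across the 24 from above or push it to +y. With the rail open the tab is at dispenser y -140, the rail's nose (pushes the strip) at y -85, its end plate (54 wide, to z 46) at y -180; all move with the rail. Axes as the dispenser's.
- rail (a joint): How far the rail is slid in (m), along the dispenser's +y (right to left): 0 = fully open, 0.075 = fully home at its stop, end plate against the channel's end. Starts at 0 to 0.012. About 6 N of friction; it stays where it is left, also against the spring. Home with the full strip loaded, the follower is pressed back 15 mm.
Not all that is in view belongs to the job. Leave any purple or turquoise look-alike of the full_strip alone.

How it is judged:
By the outcome, as a careful person would: the job done as asked, in the order asked, and still so for the second after the job is handed in, with the robot touching nothing.
It also fails if it takes over 48 s, if anything falls off the work surface, if the arm or the gripper's body presses on something with over 40 N, if the wrist force passes 120 N, or if a joint passes its speed limit or range.

## Robot

A 7-joint arm with a two-finger parallel gripper is mounted at the origin on a cart in front of the work surface, level with it; the furniture and walls round the work are solid. World frame = base frame: x ahead of the robot, y to its left, z up, the work surface at z = 0. Lengths are in m, angles in rad, forces in N, time in s.
With the tool pointing down it reaches from about 0.4 to 0.875 m from the base axis. Payload 19.3 kg.
Tool frame: the origin (TCP) lies at the very end of the fingers, on their centre line; the grasp point (between the pads) lies bot.pinch_z behind it (bot.pinch_z is the distance from the TCP to the grasp point, in m); z points along the fingers, y is the line along which they close (so a half turn about z gives the same grasp; the last joint's range is limited). The gripper opens to 85 mm and grips with 20 to 120 N. Pads are 22 mm wide; open, the fingers measure 114 mm over their backs; the gripper's body (76 mm by 85 mm) begins 54 mm behind the grasp point. The pads swing forward as they close: fully open they stand 13 mm farther back than shut.
Start: joints at [1.089, 0.521, -0.036, 1.599, 0.021, 1.021, -0.113], TCP at [0.25, -0.573, 0.207] pointing down, gripper open.
Joint ranges: [-2.91, 2.91], [-0.3, 2.13], [-1.5, 1.42], [0.17, 2.43], [-1.26, 4.41], [0.16, 1.93], [-2.52, 2.52]. Speed limits (rad/s): [1.89, 1.89, 2.39, 2.39, 3.01, 3.01, 3.01].

## Interface

Orientations are given as [roll, pitch, yaw] about the fixed x, y, z axes, in that order (R = Rz(yaw) Ry(pitch) Rx(roll)).
In Python, from workcell import bot, grab_frame, ticket gives the robot as it stands.
- The arm moves only by the tool arm_command, never from a script. Its argument "commands" is a list of rows, each a list of 3 entries, a list of its own where there are three numbers: the shift along the world's x, y, z in mm, then the turn about the world's z in rad, then the gripper command: -1 is fully open, 1 is shut, values between are in proportion. In form: [[[tx, ty, tz], roll, fingers], ...]. A call has 1 to 20 rows; each row shifts and turns the commanded pose from where the row before left it; what a row does not reach is not made up. A row lasts 1/10 s, in which the tool goes at most 50 mm and 8.59 degrees, less where a joint would pass 70% of its speed; a pose out of reach is approached as far as the arm can. A call with a gripper value outside its range is refused whole. The fingers move at their own pace and stop on an object; "newtons" is the grip in N (left out, the last holds). Time passes only in rows, so rows that do not move let the fingers close. It gives the time, the measured TCP pose, the force, the opening and the grip force at its end, in the units of the state.
- bot.observe(): the state, without advancing time (a new reading comes with each control period).
- grab_frame(name): name is "side" or "top"; returns a dict with "image" (420x560x3 uint8, red, green, blue), "vertical_fov" (degrees; the focal length in pixels is half the picture's height over the tangent of half this angle, whatever the lens; pixels are square), "cx", "cy" (the principal point, pixels), "R" (3x3) and "t" (3): a world point X has camera coordinates R X + t. Camera axes: x right, y down, z forward; pixel columns grow to the right and rows downward; lengths in m; the calibration is good to about 2 mm. A picture is of the moment at which its call begins. There is no depth.
- ticket.job_done(): hands the job in; it is judged then, once.
The state is a dict: "clock": time; "qpos": joint angles; "qd": joint speeds; "joint_efforts": joint torques, N m; "position": TCP position; "tool_rot": TCP orientation; "force": force on the tool from outside, world axes, zero at the start; "moment": the same for the moment, N m; "grip_width": finger opening in m; "finger_force": force on a finger pad.
Only numpy, scipy, OpenCV 4.12 (cv2) and the standard library are available. Lean on these libraries where they do the work, as an engineer would, in place of code of your own. Each camera call takes 0.05 s, during which the arm holds its last target. There are 200 camera calls.

## Working session

There is one attempt and no reset: what is moved stays moved. The work goes in short steps, Python scripts to look and compute and a tool call to move; the robot and the scene stay as the last step left them, time stands still between calls to the robot, and variables do not carry over. Pictures are saved under pics/ and viewed, at most 10 in all, crops included, and the job is handed in when it is done.

Besides the shell and the picture viewer there is one more tool, called after "Request:" by a JSON object that holds its "fn" and its "kwargs". arm_command: Moves the arm, as the interface text tells. Its arguments: {"type":"object","properties":{"commands":{"type":"array"},"newtons":{"type":"number"}},"required":["commands"]}

```bash
mkdir -p pics; cat > h.py <<'E'
import numpy as np,cv2
from workcell import bot,grab_frame,ticket
def save(n,f): cv2.imwrite(f'pics/{n}.png',cv2.cvtColor(f['image'],cv2.COLOR_RGB2BGR))
def foc(f): return f['image'].shape[0]/2/np.tan(np.radians(f['vertical_fov'])/2)
def cast(f,u,v,z):
    R=np.array(f['R']);t=np.array(f['t']);c=-R.T@t
    d=R.T@np.array([(u-f['cx'])/foc(f),(v-f['cy'])/foc(f),1]); return c+d*(z-c[2])/d[2]
def proj(f,X):
    p=np.array(f['R'])@np.array(X)+np.array(f['t']); return np.array([f['cx'],f['cy']])+foc(f)*p[:2]/p[2]
E
python3 - <<'E'
from h import *
import pickle
for n in('top','side'):
    f=grab_frame(n);save(n+'0',f);pickle.dump(f,open(n+'0.pkl','wb'))
    R=np.array(f['R']);print(n,f['vertical_fov'],f['cx'],f['cy'],-R.T@np.array(f['t']),R[2])
s=bot.observe();print(s,bot.pinch_z)
E
```

```text
top 57.29574678833669 277.5193561664247 210.47147372412644 [ 0.25217944 -0.23507057  0.95330846] [ 0.21791338  0.00548098 -0.97595272]
side 47.810533636183095 273.6120367841434 213.30196097782513 [ 0.0724774  -1.21477826  0.95680559] [ 0.28447575  0.714333   -0.63937619]
{'clock': 0.1, 'qpos': array([ 1.0888128 ,  0.52194675, -0.0362997 ,  1.59991343,  0.02117217,
        1.02112209, -0.11274992]), 'qd': array([-1.29127247e-03, -2.03627473e-03,  2.18808956e-03, -3.17187430e-04,
       -7.12862833e-04,  5.27726818e-05,  2.70886478e-04]), 'joint_efforts': array([ 3.51586568e-03, -9.28478765e+01,  1.98358923e+00, -3.70533049e+01,
        1.80511060e-02,  5.37310771e-03, -7.24638721e-05]), 'position': array([ 0.24998713, -0.57248363,  0.20630184]), 'tool_rot': array([-3.14058875e+00,  6.03405061e-05,  4.11783387e-01]), 'force': array([ 0.3068257 , -0.12863266,  0.68975158]), 'moment': array([-0.01614497, -0.06689364,  0.02827776]), 'finger_force': 0.0, 'grip_width': 0.0850700603392395} 0.0187
```

View pics/top0.png

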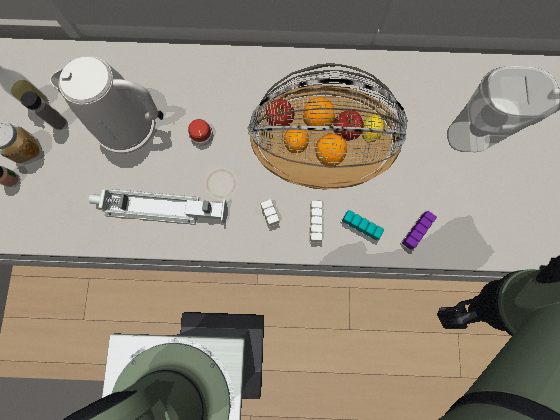

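View pics/side0.png

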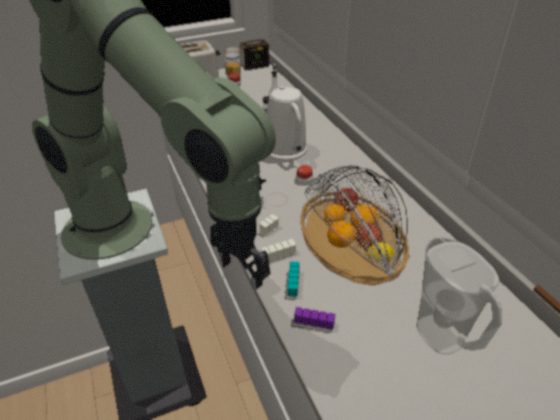

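The top view shows the dispenser along (95,200)–(228,213) with its tab near (206,207). The part strip is at (270,214) and the full strip at (317,222). The turquoise and purple look-alikes are further right. The side view shows the strips at about (268,224) and (277,250), and the arm hides the dispenser there.

```bash
python3 - <<'E'
from h import *
import pickle
f=pickle.load(open('top0.pkl','rb'));im=f['image']
c=im[180:250,85:345];cv2.imwrite('pics/c1.png',cv2.cvtColor(cv2.resize(c,None,fx=3,fy=3,interpolation=cv2.INTER_CUBIC),cv2.COLOR_RGB2BGR))
g=im.min(axis=2)
sub=np.zeros_like(g);sub[190:250,240:335]=g[190:250,240:335]
m=(sub>205).astype(np.uint8);m=cv2.morphologyEx(m,cv2.MORPH_CLOSE,np.ones((3,3)))
print(g[225:245,285:350:8])
for k in cv2.findContours(m,0,2)[0]:
    if cv2.contourArea(k)<60: continue
    r=cv2.minAreaRect(k);b=cv2.boxPoints(r)
    print(r,[np.round(cast(f,*p,.04)[:2],4) for p in b],cast(f,*r[0],.04)[:2])
E
```

```text
[[175 179 176 180 224 176 175 175  26]
 [177 180 178 179 229 177 176 176  85]
 [173 179 177 152 231 176 176 178 105]
 [178 179 176 151 230 176 178 177  99]
 [182 177 177 153 231 175 178 176 107]
 [179 176 179 152 231 179 179 177 175]
 [177 180 178 150 198 176 176 176 177]
 [178 179 177 147 125 177 176 177 177]
 [178 176 179 151 224 177 177 176 177]
 [177 178 179 147 229 181 176 178 175]
 [180 179 178 147 230 175 179 177 179]
 [176 177 180 151 229 176 176 177 180]
 [179 181 177 148 229 179 174 178 177]
 [178 177 179 149 230 173 178 177 178]
 [177 178 179 150 211 177 178 176 175]
 [176 177 180 141  89 178 179 177 176]
 [176 173 176 146  89 176 179 179 178]
 [176 178 177 180 114 177 175 177 178]
 [179 179 181 178 104 178 176 179 177]
 [177 177 180 179 103 177 178 178 153]]
((316.5, 220.0), (38.0, 9.0), 90.0) [array([ 0.4828, -0.3135]), array([ 0.4836, -0.3355]), array([ 0.3898, -0.3365]), array([ 0.389 , -0.3149])] [ 0.43579608 -0.32509837]
((269.2930908203125, 210.98275756835938), (22.097745895385742, 10.21324348449707), 68.19859313964844) [array([ 0.4743, -0.1875]), array([ 0.4847, -0.2103]), array([ 0.4342, -0.2322]), array([ 0.424 , -0.2096])] [ 0.45412736 -0.20997833]
```

View pics/c1.png

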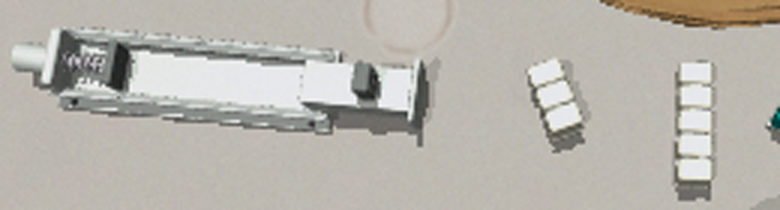

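The crop shows the channel running along an axis tilted about 6°. The follower is at crop (118,65), the tab at (366,78), the end plate at (420,90), and the full strip is upright in the image. Next I'll measure the dispenser.

```bash
python3 - <<'E'
from h import *
import pickle
f=pickle.load(open('top0.pkl','rb'));im=f['image']
c=im[180:232,85:235];cv2.imwrite('pics/c2.png',cv2.cvtColor(cv2.resize(c,None,fx=5.3,fy=5.3,interpolation=cv2.INTER_CUBIC),cv2.COLOR_RGB2BGR))
g=im.min(axis=2).astype(int)
for u in range(130,186,8): print(u,g[186:228,u])
E
```

```text
130 [180 178 179 178 139 161 162 169 177  87 106 199 204 202 201 204 200 201
 208 230 228 231 229 230 228 196 184 213 128 133 137 132  95 175 176 176
 176 175 176 177 174 175]
138 [175 176 175 175 177 160 203 157 162 132 101 137 228 230 230 229 229 230
 229 228 230 228 228 231 230 230 198 186 207 135 135 134 164 178 176 178
 176 178 175 175 177 174]
146 [177 175 178 179 179 176 198 216 172 161 111 113 139 229 229 230 230 230
 230 228 229 229 229 228 229 228 229 185 172 162 137 137 139 108 105 179
 178 180 178 179 178 176]
154 [175 178 179 178 177 180 180 189 197 169 159  89 121 140 229 230 230 230
 229 230 230 229 230 230 230 230 230 204 183 197 133 137 138 133  95 180
 178 176 176 178 182 180]
162 [180 179 182 182 178 180 178 141 197 160 168 177  90 139 231 231 228 230
 230 229 229 229 230 230 230 230 230 230 196 186 218 131 135 140 216  95
 180 178 181 178 178 177]
170 [176 175 179 176 179 176 177 175 155 216 173 163 134 102 140 229 228 229
 230 230 230 228 232 229 228 229 230 229 229 198 185 211 139 134 140 168
 107 179 177 178 178 183]
178 [176 176 174 177 179 177 179 180 175 194 218 170 165 104 114 143 228 231
 230 230 230 230 230 229 230 230 230 230 229 229 186 174 161 137 134 144
 121 106 178 178 179 180]
```

View pics/c2.png

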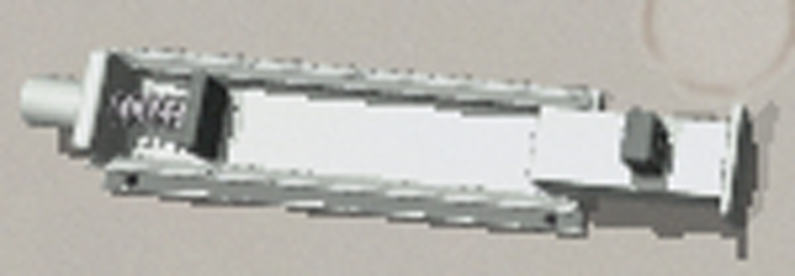

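```bash
python3 - <<'E'
from h import *
import pickle
f=pickle.load(open('top0.pkl','rb'))
P=[]
for u,n,fr in((130,213.5,190),(138,214.5,191),(146,215,192),(154,215.5,192.5),(162,216.7,193.3),(170,217.5,194.2),(178,218.2,194.8)):
    a,b=cast(f,u,n,.026),cast(f,u,fr,.026);print(u,a[:2],b[:2]);P.append((a+b)/2)
P=np.array(P);k=np.polyfit(P[:,1],P[:,0],1);yaw=-np.arctan(k[0]);print('yaw',yaw,k)
ey=np.array([-np.sin(yaw),np.cos(yaw)]);ex=np.array([ey[1],-ey[0]]);o=np.array([k[1],0])
def c(n,x,y,z):
    p=cast(f,85+(x+.5)/5.3-.5,180+(y+.5)/5.3-.5,z)[:2];print(n,p,'lat',(p-o)@ex,'along',(p-o)@ey)
c('tabtop',640,137,.074);c('nose',535,145,.04);c('plate far',745,107,.046);c('plate near',738,210,.046);c('follower top face edge',210,120,.041)
c('wall end R',585,228,.008);c('wall end L',108,190,.008);c('housing end',22,97,.04)
m=(f['image'].min(axis=2)>200)
v,u=np.nonzero(m[190:250,300:335]);Q=np.array([cast(f,a+300,b+190,.04)[:2] for a,b in zip(u,v)])
print(Q.mean(0),np.linalg.svd(Q-Q.mean(0),full_matrices=False)[2][0],Q.min(0),Q.max(0))
E
```

```text
130 [0.43879774 0.13333774] [0.49866263 0.14043973]
138 [0.43697853 0.11335597] [0.49678591 0.12017839]
146 [0.4364156  0.09353289] [0.49491121 0.09993896]
154 [0.43585294 0.07371949] [0.49432649 0.07985661]
162 [0.433536   0.05373962] [0.4929695  0.05970662]
170 [0.4322233  0.03388161] [0.49135638 0.03954903]
178 [0.43116191 0.01406302] [0.49051606 0.01948125]
yaw -0.06462745948669373 [0.06471759 0.45963835]
tabtop [ 0.45464955 -0.06023615] lat -0.0010881909843077553 along -0.06043258928200074
nose [ 0.45700502 -0.00550799] lat -0.002272116379730741 along -0.005666554603867614
plate far [ 0.47691485 -0.10174789] lat 0.02381156116121243 along -0.10041972070247764
plate near [ 0.42868273 -0.10167527] lat -0.02432456352151384 along -0.10346220077552884
follower top face edge [0.46331147 0.14480138] lat -0.005686188696735534 along 0.14473630827413023
wall end R [ 0.42489637 -0.02452138] lat -0.03308580129829852 along -0.02671390789850599
wall end L [0.43524248 0.20263006] lat -0.03743130039025383 along 0.20063150011917472
housing end [0.47139113 0.23331385] lat -0.003339752205080062 along 0.23358579763387627
[ 0.43596964 -0.32516013] [-0.9998875 -0.0149996] [ 0.38920342 -0.33645708] [ 0.4835972  -0.30992255]
```

Request:
{"fn": "arm_command", "kwargs": {"commands": [[[15.5,20.7,-5],-0.033,-0.2],[[15.5,20.7,-5],-0.033,-0.2],[[15.5,20.7,-5],-0.033,-0.2],[[15.5,20.7,-5],-0.033,-0.2],[[15.5,20.7,-5],-0.033,-0.2],[[15.5,20.7,-5],-0.033,-0.2],[[15.5,20.7,-5],-0.033,-0.2],[[15.5,20.7,-5],-0.033,-0.2],[[15.5,20.7,-5],-0.033,-0.2],[[15.5,20.7,-5],-0.033,-0.2],[[15.5,20.7,-5],-0.033,-0.2],[[15.5,20.7,-5],-0.033,-0.2],[[0,0,0],0,-0.2],[[0,0,0],0,-0.2]], "newtons": 40}}

```text
clock: 1.5
position: [0.4362, -0.3241, 0.1466]
tool_rot: [-3.141, 0.001, 0.017]
force: [0.3, -1.0, 0.2]
grip_width: 0.0515
finger_force: 0.0
```

Request:
{"fn": "arm_command", "kwargs": {"commands": [[[0,-0.5,-20],0,-0.2],[[0,-0.5,-20],0,-0.2],[[0,0,-20],0,-0.2],[[0,0,-16],0,-0.2],[[0,0,0],0,-0.2]]}}

```text
clock: 2.0
position: [0.4345, -0.3257, 0.0692]
tool_rot: [-3.14, 0.003, 0.015]
force: [-0.9, -0.3, 0.4]
grip_width: 0.0513
finger_force: 0.0
```

```bash
python3 - <<'E'
from h import *
a=grab_frame('top');b=grab_frame('side')
print(bot.observe()['position'],proj(a,[.436,-.325,.04]),proj(b,[.436,-.325,.04]))
x=cv2.resize(a['image'][170:270,250:400],None,fx=2.66,fy=2.66);y=cv2.resize(b['image'][190:290,200:350],None,fx=2.66,fy=2.66)
save('g1',{'image':np.hstack([x,y])})
E
```

```text
[ 0.4357001  -0.32609128  0.07116766] [316.46044154 219.91601677] [277.52711281 245.52734998]
```

View pics/g1.png

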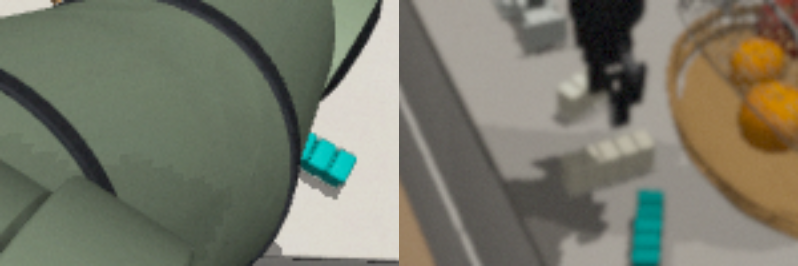

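The side crop shows the fingers at about (620,90), directly above the strip, whose ends are at about (565,165) and (655,140). The shadow of the arm covers part of it. The measured centre fits, so I'm descending and gripping.

Request:
{"fn": "arm_command", "kwargs": {"commands": [[[0,0.8,-15],0,-0.2],[[0,0,-15],0,-0.2],[[0,0,-12],0,-0.2],[[0,0,-7],0,-0.2],[[0,0,0],0,-0.2],[[0,0,0],0,1],[[0,0,0],0,1],[[0,0,0],0,1],[[0,0,0],0,1],[[0,0,0],0,1]], "newtons": 40}}

```text
clock: 3.1
position: [0.4362, -0.3246, 0.022]
tool_rot: [3.141, -0.0, 0.016]
force: [-0.2, 0.1, -0.2]
grip_width: -0.0001
finger_force: 0.0
```

Gripper reports shut on nothing; looking again.

```bash
python3 - <<'E'
from h import *
b=grab_frame('side');s=bot.observe();print(s['position'],s['grip_width'],proj(b,s['position']),proj(b,[.436,-.325,.04]))
for X in([.386,-.325,.04],[.486,-.325,.04]):print(proj(b,X))
save('g2',{'image':cv2.resize(b['image'][180:300,190:340],None,fx=5,fy=5)})
E
```

```text
[ 0.4361919  -0.32456908  0.02190411] 0.0003003237839679324 [277.62837611 250.06105184] [277.52711281 245.52734998]
[260.90306502 250.60074165]
[293.79808668 240.56171078]
```

View pics/g2.png

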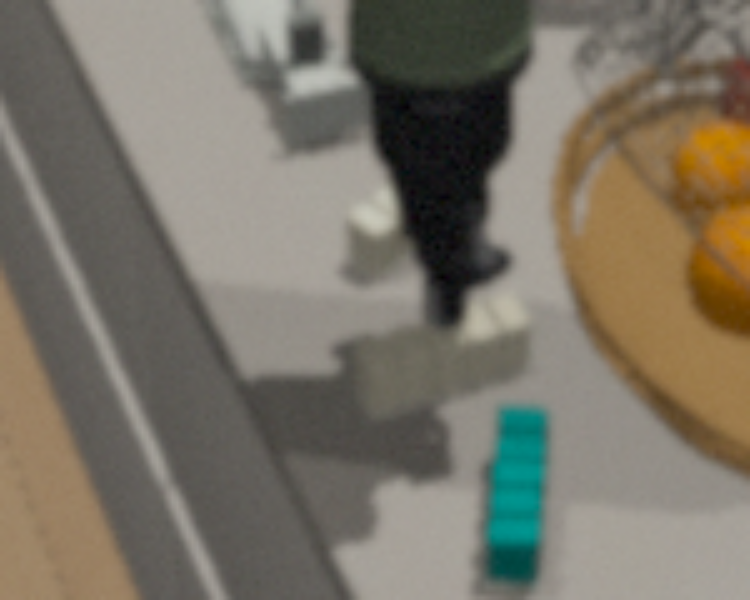

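The side crop shows the strip still at about (355,355)–(520,300), as predicted, with the closed fingers apparently behind it at (445,310). I'll check whether the strip moved and where the fingers project.

```bash
python3 - <<'E'
from h import *
import pickle
a=pickle.load(open('side0.pkl','rb'));b=grab_frame('side')
for y in(-.35,-.325,-.30):
  print(y,proj(b,[.436,y,.071]),proj(b,[.436,y,.022]),proj(b,[.436,y,.04]))
print([proj(b,[x,y,0]).round(1) for x in(.386,.486) for y in(-.339,-.311)])
x=cv2.resize(a['image'][200:290,220:320],None,fx=4,fy=4,interpolation=cv2.INTER_CUBIC);y=cv2.resize(b['image'][200:290,220:320],None,fx=4,fy=4,interpolation=cv2.INTER_CUBIC)
i=np.hstack([x,y]);i=np.clip(i.astype(float)*1.6,0,255).astype(np.uint8)
save('g3',{'image':i});t=grab_frame('top');print(proj(t,[.436,-.325,.04]))
E
```

```text
-0.35 [280.95526025 243.0737432 ] [281.1442767  255.89606573] [281.07589479 251.25723724]
-0.325 [277.3542443 237.3688092] [277.62513549 250.15353712] [277.52711281 245.52734998]
-0.3 [273.85042686 231.81786258] [274.19878585 244.56242563] [274.07270579 239.94984117]
[array([263.3, 264.1]), array([259.6, 257.6]), array([295.7, 253.9]), array([291.7, 247.6])]
[316.46044154 219.91601677]
```

View pics/g3.png

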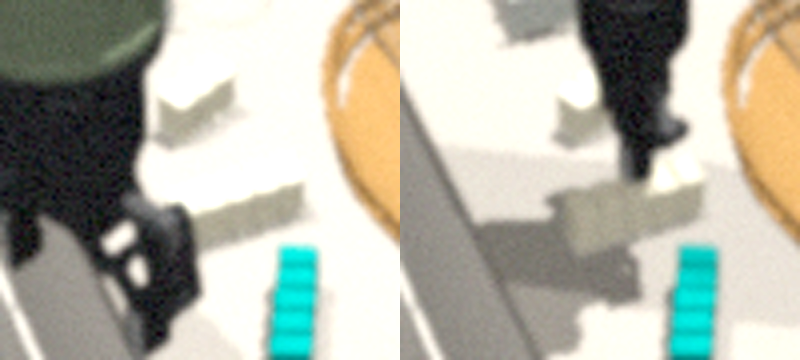

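The strip hasn't moved and sits where measured. The fingertips end at strip-top height (px ≈ (279,245)), so the real tips look higher than the reported TCP. I'll raise the arm and measure the tips numerically.

Request:
{"fn": "arm_command", "kwargs": {"commands": [[[0,0,20],0,1],[[0,0,20],0,1],[[0,0,20],0,1],[[0,0,0],0,1],[[0,0,0],0,1]]}}

```text
clock: 3.75
position: [0.4362, -0.3246, 0.0819]
tool_rot: [3.141, -0.001, 0.016]
force: [-0.9, -0.2, 0.8]
grip_width: -0.0002
finger_force: 0.0
```

```bash
cat > tip.py <<'E'
from h import *
b=grab_frame('side');s=bot.observe();p=s['position'];print(p,s['grip_width'],'tcp px',proj(b,p))
for dz in(.01,.02,.03):print(dz,proj(b,p+[0,0,dz]))
m=(b['image'].max(axis=2)<60)
u0,v0=proj(b,p).astype(int)
for v in range(v0-22,v0+8):
    u=np.nonzero(m[v,u0-20:u0+25])[0]; print(v,(u.min()+u0-20,u.max()+u0-20,len(u)) if len(u) else '-',end=' ')
E
python3 tip.py
```

```text
[ 0.43597459 -0.32438974  0.08138881] 2.9582521563342966e-05 tcp px [277.19951168 234.44445148]
0.01 [277.14158357 231.73218446]
0.02 [277.08307961 228.99295546]
0.03 [277.02399118 226.22636042]
212 (np.int64(273), np.int64(284), 12) 213 (np.int64(274), np.int64(284), 11) 214 (np.int64(274), np.int64(290), 14) 215 (np.int64(275), np.int64(290), 14) 216 (np.int64(275), np.int64(289), 15) 217 (np.int64(275), np.int64(287), 13) 218 (np.int64(276), np.int64(287), 12) 219 (np.int64(276), np.int64(285), 10) 220 (np.int64(276), np.int64(282), 7) 221 (np.int64(277), np.int64(282), 6) 222 (np.int64(277), np.int64(281), 5) 223 (np.int64(277), np.int64(281), 5) 224 (np.int64(277), np.int64(281), 5) 225 (np.int64(276), np.int64(281), 6) 226 (np.int64(277), np.int64(281), 5) 227 (np.int64(277), np.int64(280), 4) 228 (np.int64(278), np.int64(278), 1) 229 - 230 - 231 - 232 - 233 - 234 - 235 - 236 - 237 - 238 - 239 - 240 - 241 -
```

The closed tips show at row 228, about 20–25 mm above the reported TCP. I'll go lower with the fingers part open. Reported z of 0.005 is safe under either reading.

Request:
{"fn": "arm_command", "kwargs": {"commands": [[[0,0,0],0,-0.2],[[0,0,0],0,-0.2],[[0,0,0],0,-0.2],[[0,0,-20],0,-0.2],[[0,0,-20],0,-0.2],[[0,0,-15],0,-0.2],[[0,0,-10],0,-0.2],[[0,0,-7],0,-0.2],[[0,0,-5],0,-0.2],[[0,0,0],0,-0.2],[[0,0,0],0,1],[[0,0,0],0,1],[[0,0,0],0,1],[[0,0,0],0,1]], "newtons": 40}}

```text
clock: 5.2
position: [0.4364, -0.3248, 0.0054]
tool_rot: [3.141, -0.001, 0.016]
force: [-1.1, 1.8, 7.8]
grip_width: 0.0267
finger_force: 39.6
```

```bash
python3 tip.py
```

```text
[ 0.43640531 -0.32473413  0.00544849] 0.02691722073148672 tcp px [277.80823291 254.23657752]
0.01 [277.75529849 251.71660413]
0.02 [277.70185696 249.1724892 ]
0.03 [277.64790099 246.60388416]
232 (np.int64(272), np.int64(284), 13) 233 (np.int64(273), np.int64(284), 12) 234 (np.int64(273), np.int64(285), 13) 235 (np.int64(274), np.int64(285), 12) 236 (np.int64(274), np.int64(291), 15) 237 (np.int64(274), np.int64(291), 15) 238 (np.int64(274), np.int64(290), 14) 239 (np.int64(274), np.int64(290), 14) 240 (np.int64(274), np.int64(289), 16) 241 (np.int64(274), np.int64(289), 16) 242 (np.int64(274), np.int64(288), 15) 243 (np.int64(277), np.int64(288), 12) 244 (np.int64(279), np.int64(285), 7) 245 (np.int64(279), np.int64(284), 6) 246 (np.int64(280), np.int64(284), 5) 247 (np.int64(280), np.int64(284), 5) 248 (np.int64(279), np.int64(284), 6) 249 (np.int64(280), np.int64(284), 5) 250 (np.int64(280), np.int64(284), 5) 251 (np.int64(280), np.int64(283), 4) 252 - 253 - 254 - 255 - 256 - 257 - 258 - 259 - 260 - 261 -
```

Gripped, but only by the top ~10 mm. I'll reopen, go 7 mm lower and regrip.

Request:
{"fn": "arm_command", "kwargs": {"commands": [[[0,0,0],0,-0.2],[[0,0,0],0,-0.2],[[0,0,0],0,-0.2],[[0,0,-4],0,-0.2],[[0,0,-3],0,-0.2],[[0,0,0],0,-0.2],[[0,0,0],0,1],[[0,0,0],0,1],[[0,0,0],0,1],[[0,0,0],0,1]], "newtons": 40}}

```text
clock: 6.25
position: [0.4362, -0.3245, -0.0021]
tool_rot: [-3.142, -0.0, 0.016]
force: [-1.1, 0.9, 2.1]
grip_width: 0.0267
finger_force: 39.9
```

```bash
python3 tip.py|tail -1|cut -c1-2000
```

```text
234 (np.int64(272), np.int64(284), 13) 235 (np.int64(273), np.int64(284), 12) 236 (np.int64(274), np.int64(284), 11) 237 (np.int64(274), np.int64(285), 12) 238 (np.int64(274), np.int64(291), 14) 239 (np.int64(274), np.int64(291), 17) 240 (np.int64(274), np.int64(290), 14) 241 (np.int64(274), np.int64(290), 16) 242 (np.int64(274), np.int64(289), 16) 243 (np.int64(277), np.int64(289), 13) 244 (np.int64(278), np.int64(288), 11) 245 (np.int64(278), np.int64(288), 11) 246 (np.int64(278), np.int64(287), 10) 247 (np.int64(279), np.int64(285), 7) 248 (np.int64(279), np.int64(284), 6) 249 (np.int64(280), np.int64(284), 5) 250 (np.int64(280), np.int64(284), 5) 251 (np.int64(279), np.int64(284), 6) 252 (np.int64(280), np.int64(284), 5) 253 (np.int64(280), np.int64(283), 4) 254 - 255 - 256 - 257 - 258 - 259 - 260 - 261 - 262 - 263 -
```

Request:
{"fn": "arm_command", "kwargs": {"commands": [[[0,0,5],0,1],[[0,0,10],0,1],[[0,0,20],0,1],[[0,0,20],0,1],[[0,0,20],0,1],[[0,0,20],0,1],[[0,0,20],0,1],[[0,0,15],0,1],[[0,0,0],0,1]]}}

```text
clock: 7.2
position: [0.437, -0.3252, 0.1302]
tool_rot: [3.14, -0.003, 0.016]
force: [-0.2, -0.6, -2.2]
grip_width: 0.0269
finger_force: 39.7
```

```bash
python3 - <<'E'
from h import *
b=grab_frame('side');s=bot.observe();print(s['position'],s['grip_width'],s['finger_force'],s['qpos'])
save('g4',{'image':cv2.resize(b['image'][130:290,190:340],None,fx=3.5,fy=3.5)})
E
```

```text
[ 0.436529   -0.32483669  0.12893115] 0.02695852479287385 39.69409883022308 [ 5.29406095e-01  4.93509504e-01  1.90344741e-03  1.89017699e+00
 -1.31023558e-03  7.55809001e-01 -1.02308130e+00]
```

View pics/g4.png

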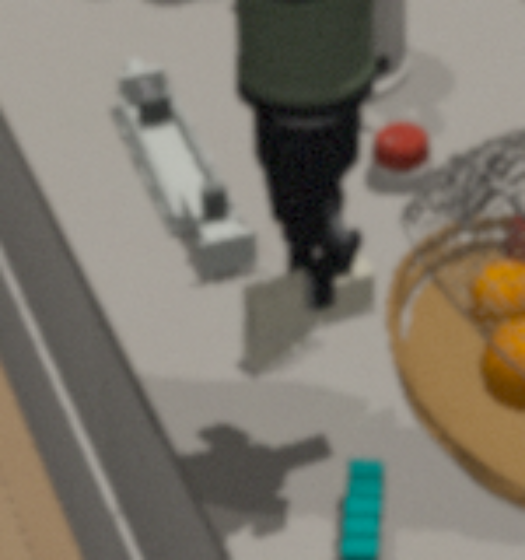

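The side crop shows the full strip lifted and held mid-length by its upper half, with the part strip behind it on the left. The dispenser is now visible, with its tab at (214,195). Moving over the channel.

Request:
{"fn": "arm_command", "kwargs": {"commands": [[[1.4,19.7,0],0.0745,1],[[1.4,19.7,0],0.0745,1],[[1.4,19.7,0],0.0745,1],[[1.4,19.7,0],0.0745,1],[[1.4,19.7,0],0.0745,1],[[1.4,19.7,0],0.0745,1],[[1.4,19.7,0],0.0745,1],[[1.4,19.7,0],0.0745,1],[[1.4,19.7,0],0.0745,1],[[1.4,19.7,0],0.0745,1],[[1.4,19.7,0],0.0745,1],[[1.4,19.7,0],0.0745,1],[[1.4,19.7,0],0.0745,1],[[1.4,19.7,0],0.0745,1],[[1.4,19.7,0],0.0745,1],[[1.4,19.7,0],0.0745,1],[[1.4,19.7,0],0.0745,1],[[1.4,19.7,0],0.0745,1],[[1.4,19.7,0],0.0745,1],[[1.4,19.7,0],0.0745,1]]}}

```text
clock: 9.25
position: [0.4642, 0.0711, 0.1278]
tool_rot: [3.142, -0.0, 1.512]
force: [0.2, 0.4, -1.4]
grip_width: 0.027
finger_force: 39.7
```

Request:
{"fn": "arm_command", "kwargs": {"commands": [[[0,0,0],0,1],[[0,0,0],0,1],[[0,0,0],0,1]]}}

```text
clock: 9.55
position: [0.4641, 0.0691, 0.1277]
tool_rot: [-3.141, 0.0, 1.505]
force: [-0.3, 0.5, -1.6]
grip_width: 0.027
finger_force: 39.7
```

```bash
python3 - <<'E'
from h import *
a=grab_frame('top');b=grab_frame('side')
for X in([.4546,-.0602,.074],[.4641,.0694,.07],[.4286,-.1017,.046],[.4769,-.1017,.046]):print(proj(a,X),proj(b,X))
x=cv2.resize(a['image'][170:270,80:260],None,fx=4.4,fy=4.0);y=cv2.resize(b['image'][110:230,180:340],None,fx=4.95,fy=2.5)
y=cv2.resize(b['image'][120:220,200:300],None,fx=4,fy=4);x=cv2.resize(a['image'][170:270,130:230],None,fx=4,fy=4)
save('g5',{'image':np.hstack([x,y])})
E
```

```text
[205.33210244 205.46337692] [249.96768617 183.10787156]
[151.28033857 200.07524182] [239.19860031 162.66887779]
[223.8476501  219.25104914] [247.29326688 199.55276645]
[225.14032562 199.78826359] [261.67719975 195.67121326]
```

View pics/g5.png

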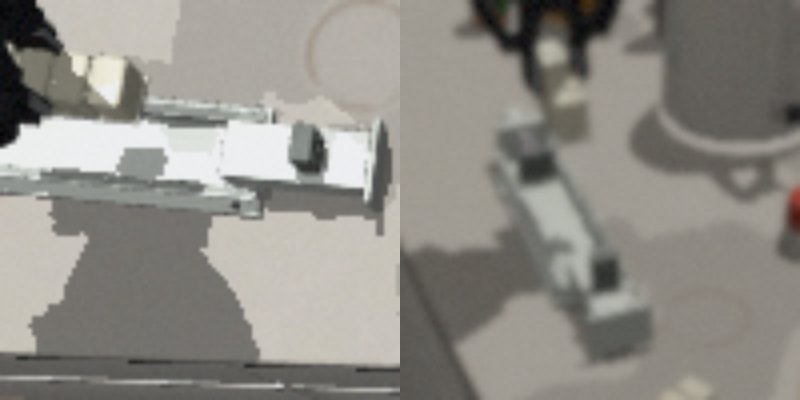

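Top crop: the strip is at (90,85), parallel to the channel. Side crop: the end-plate corners at (585,322) and (645,300) and the tab at (606,260) match the measured dispenser pose. Lowering.

Request:
{"fn": "arm_command", "kwargs": {"commands": [[[0,0,-15],0,1],[[0,0,-15],0,1],[[0,0,-15],0,1],[[0,0,-15],0,1],[[0,0,-10],0,1],[[0,0,-8],0,1],[[0,0,-7],0,1],[[0,0,-6],0,1],[[0,0,0],0,1]]}}

```text
clock: 10.55
position: [0.4639, 0.0694, 0.0363]
tool_rot: [-3.141, 0.0, 1.506]
force: [0.0, 0.5, -1.9]
grip_width: 0.0268
finger_force: 39.7
```

Request:
{"fn": "arm_command", "kwargs": {"commands": [[[0,0,-6],0,1],[[0,0,-6],0,1],[[0,0,-5],0,1],[[0,0,-4],0,1],[[0,0,-3],0,1],[[0,0,-2],0,1],[[0,0,0],0,1]]}}

```text
clock: 11.25
position: [0.464, 0.0695, 0.0106]
tool_rot: [-3.141, 0.0, 1.506]
force: [-0.6, -0.3, -1.0]
grip_width: 0.0271
finger_force: 39.7
```

Request:
{"fn": "arm_command", "kwargs": {"commands": [[[0,0,-2],0,1],[[0,0,-2],0,1],[[0,0,0],0,1]]}}

```text
clock: 11.55
position: [0.4641, 0.0694, 0.0066]
tool_rot: [-3.141, 0.0, 1.506]
force: [0.1, 0.0, -1.2]
grip_width: 0.0271
finger_force: 39.7
```

Request:
{"fn": "arm_command", "kwargs": {"commands": [[[0,0,-1],0,1],[[0,0,0],0,1],[[0,0,0],0,0],[[0,0,0],0,0],[[0,0,0],0,-0.2],[[0,0,0],0,-0.2],[[0,0,8],0,-0.2],[[0,0,15],0,-0.2],[[0,0,20],0,-0.2],[[0,0,20],0,-0.2],[[0,0,20],0,-0.2],[[0,0,20],0,-0.2],[[0,0,0],0,-0.2]]}}

```text
clock: 12.85
position: [0.4653, 0.0696, 0.1114]
tool_rot: [3.138, -0.001, 1.506]
force: [0.6, 0.4, -0.4]
grip_width: 0.0512
finger_force: 0.0
```

```bash
python3 - <<'E'
from h import *
a=grab_frame('top');b=grab_frame('side')
x=cv2.resize(a['image'][170:270,80:230],None,fx=2.66,fy=2.66);y=cv2.resize(b['image'][120:220,200:300],None,fx=4,fy=4)
i=np.zeros((400,800,3),np.uint8);i[:266,:399]=x;i[:,400:]=y
save('g6',{'image':i})
E
```

```text
(no output)
```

View pics/g6.png

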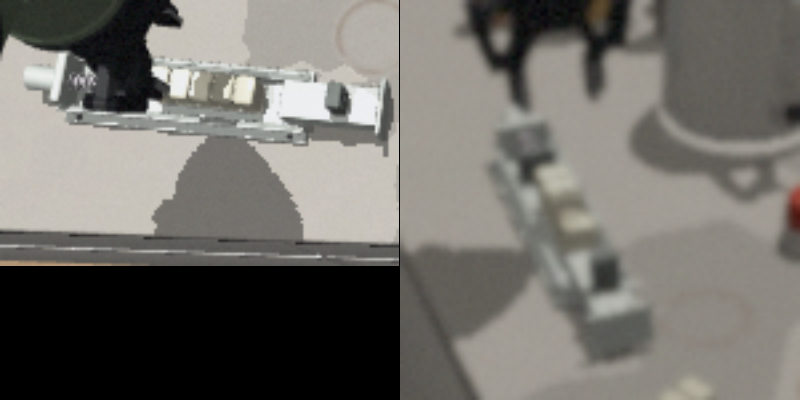

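The strip sits upright in the channel between the follower and the rail's nose (top crop, (165–260, 88)). The tab is at (335,97). Moving to the tab.

Request:
{"fn": "arm_command", "kwargs": {"commands": [[[-1.4,-21.7,0],0,-0.2],[[-1.4,-21.7,0],0,-0.2],[[-1.4,-21.7,0],0,-0.2],[[-1.5,-21.7,0],0,-0.2],[[-1.5,-21.7,0],0,-0.2],[[-1.4,-21.5,0],0,-0.2],[[0,0,0],0,-0.2],[[0,0,-20],0,-0.2],[[0,0,-20],0,-0.2],[[0,0,-15],0,-0.2],[[0,0,-12],0,-0.2],[[0,0,-8],0,-0.2],[[0,0,-5],0,-0.2],[[0,0,0],0,-0.2]]}}

```text
clock: 14.35
position: [0.4554, -0.0604, 0.0284]
tool_rot: [-3.141, -0.0, 1.506]
force: [-0.1, 0.5, 0.9]
grip_width: 0.0509
finger_force: 0.0
```

Request:
{"fn": "arm_command", "kwargs": {"commands": [[[0,0,0],0,1],[[0,0,0],0,1],[[0,0,0],0,1],[[0,0,0],0,1],[[0,0,0],0,1]], "newtons": 40}}

```text
clock: 14.85
position: [0.4534, -0.0607, 0.0292]
tool_rot: [-3.138, 0.001, 1.506]
force: [-15.3, 3.6, 19.2]
grip_width: 0.0228
finger_force: 38.5
```

Request:
{"fn": "arm_command", "kwargs": {"commands": [[[-2,0,1],0,1],[[0,0,0],0,1],[[0.3,5,0],0,1],[[0.3,5,0],0,1],[[0.3,5,0],0,1],[[0.4,5,0],0,1],[[0.3,5,0],0,1],[[0.3,5,0],0,1],[[0.3,5,0],0,1],[[0.3,5,0],0,1],[[0.4,5,0],0,1],[[0,0,0],0,1]]}}

```text
clock: 16.05
position: [0.4559, -0.0156, 0.0297]
tool_rot: [-3.141, 0.001, 1.506]
force: [-0.2, -1.2, -14.2]
grip_width: 0.0231
finger_force: 44.4
```

Request:
{"fn": "arm_command", "kwargs": {"commands": [[[0.3,4,-1],0,1],[[0.2,4,0],0,1],[[0.3,4,0],0,1],[[0.2,3,0],0,1],[[0.2,2,0],0,1],[[0,0,0],0,1]]}}

```text
clock: 16.65
position: [0.457, 0.0006, 0.0294]
tool_rot: [-3.141, 0.002, 1.505]
force: [-8.0, -6.2, 12.6]
grip_width: 0.0231
finger_force: 47.7
```

Request:
{"fn": "arm_command", "kwargs": {"commands": [[[0,2,0],0,1],[[0,2,0],0,1],[[0,0,0],0,1]]}}

```text
clock: 16.95
position: [0.4572, 0.0045, 0.0294]
tool_rot: [-3.141, 0.002, 1.505]
force: [-6.7, -7.0, 11.8]
grip_width: 0.0228
finger_force: 47.5
```

Request:
{"fn": "arm_command", "kwargs": {"commands": [[[0,2,0],0,1],[[0,0,0],0,1]]}}

```text
clock: 17.15
position: [0.4573, 0.0065, 0.0294]
tool_rot: [-3.141, 0.002, 1.505]
force: [-6.1, -6.7, 10.9]
grip_width: 0.0229
finger_force: 47.4
```

Request:
{"fn": "arm_command", "kwargs": {"commands": [[[0,2,0],0,1],[[0,0,0],0,1]]}}

```text
clock: 17.35
position: [0.4574, 0.0084, 0.0294]
tool_rot: [-3.141, 0.002, 1.505]
force: [-4.7, -8.1, 10.3]
grip_width: 0.0229
finger_force: 47.3
```

Request:
{"fn": "arm_command", "kwargs": {"commands": [[[0,2,0],0,1],[[0,0,0],0,1]]}}

```text
clock: 17.55
position: [0.4574, 0.0087, 0.0294]
tool_rot: [-3.141, 0.004, 1.503]
force: [-2.7, -18.7, 11.5]
grip_width: 0.0231
finger_force: 47.4
```

At the stop. One more nudge, then release and lift.

Request:
{"fn": "arm_command", "kwargs": {"commands": [[[0,1,0],0,1],[[0,0,0],0,1]]}}

```text
clock: 17.75
position: [0.4573, 0.0087, 0.0294]
tool_rot: [-3.141, 0.005, 1.502]
force: [-2.8, -25.0, 12.0]
grip_width: 0.023
finger_force: 47.5
```

Request:
{"fn": "arm_command", "kwargs": {"commands": [[[0,0,0],0,0],[[0,0,0],0,-0.1],[[0,0,0],0,-0.2],[[0,0,0],0,-0.2],[[0,-2,10],0,-0.2],[[0,-3,20],0,-0.2],[[0,0,20],0,-0.2],[[0,0,20],0,-0.2],[[0,0,20],0,-0.2],[[0,-20,20],0,-0.2],[[0,-20,0],0,-0.2],[[0,-20,0],0,-0.2],[[0,-20,0],0,-0.2],[[0,-20,0],0,-0.2],[[0,-20,0],0,-0.2],[[0,-20,0],0,-0.2],[[0,-20,0],0,-0.2],[[0,0,0],0,-0.2]]}}

```text
clock: 19.55
position: [0.4573, -0.1549, 0.1394]
tool_rot: [3.141, 0.001, 1.503]
force: [-0.1, 0.0, -0.8]
grip_width: 0.051
finger_force: 0.0
```

```bash
python3 - <<'E'
from h import *
a=grab_frame('top');b=grab_frame('side');im=a['image']
# dark tab & follower pixels along the channel, plate-to-wall gap, part strip location
g=im.max(axis=2);yaw=-.0646;ey=np.array([.0646,.9979]);o=np.array([.4596,0])
for z,n in((.074,'z74'),(.041,'z41'),(.05,'z48')):
    row=[]
    for s in np.arange(-.08,.2,.004):
        X=o+s*ey;u,v=np.round(proj(a,[*X,z])).astype(int);row.append((round(s*1000),int(im[v,u].min())))
    print(n,row)
m=(b['image'].min(axis=2)>0)
print(bot.observe()['position'],bot.observe()['force'])
E
```

```text
z74 [(-80, 107), (-76, 109), (-72, 105), (-68, 105), (-64, 106), (-60, 109), (-56, 109), (-52, 108), (-48, 107), (-44, 106), (-40, 106), (-36, 106), (-32, 108), (-28, 107), (-24, 109), (-20, 107), (-16, 113), (-12, 113), (-8, 116), (-4, 118), (0, 114), (4, 115), (8, 116), (12, 117), (16, 117), (20, 114), (24, 117), (28, 116), (32, 117), (36, 115), (40, 114), (44, 115), (48, 112), (52, 115), (56, 120), (60, 116), (64, 114), (68, 115), (72, 119), (76, 113), (80, 117), (84, 116), (88, 112), (92, 111), (96, 114), (100, 115), (104, 117), (108, 115), (112, 112), (116, 114), (120, 117), (124, 115), (128, 117), (132, 114), (136, 116), (140, 114), (144, 109), (148, 112), (152, 111), (156, 112), (160, 112), (164, 106), (168, 105), (172, 86), (176, 90), (180, 90), (184, 242), (188, 249), (192, 225), (196, 180)]
z41 [(-80, 100), (-76, 105), (-72, 105), (-68, 104), (-64, 103), (-60, 108), (-56, 105), (-52, 106), (-48, 107), (-44, 106), (-40, 106), (-36, 106), (-32, 104), (-28, 105), (-24, 106), (-20, 107), (-16, 110), (-12, 107), (-8, 112), (-4, 115), (0, 112), (4, 113), (8, 114), (12, 117), (16,
[... 713 characters left out ...]
0, 108), (-16, 110), (-12, 114), (-8, 114), (-4, 115), (0, 114), (4, 112), (8, 114), (12, 114), (16, 115), (20, 115), (24, 115), (28, 115), (32, 116), (36, 114), (40, 114), (44, 118), (48, 115), (52, 115), (56, 114), (60, 119), (64, 115), (68, 115), (72, 116), (76, 113), (80, 112), (84, 116), (88, 115), (92, 111), (96, 114), (100, 111), (104, 117), (108, 114), (112, 113), (116, 117), (120, 112), (124, 114), (128, 114), (132, 116), (136, 116), (140, 114), (144, 112), (148, 117), (152, 115), (156, 117), (160, 113), (164, 110), (168, 112), (172, 111), (176, 111), (180, 105), (184, 104), (188, 98), (192, 94), (196, 250)]
[ 0.45752724 -0.1525032   0.13925973] [-1.24791312  0.63580229  0.06314953]
```

Request:
{"fn": "arm_command", "kwargs": {"commands": [[[0,-20,10],0,-0.2],[[-5,-25,5],0,-0.2],[[-5,-25,5],0,-0.2],[[-5,-25,0],-0.05,-0.2],[[-5,-25,0],-0.05,-0.2],[[-5,-25,0],-0.05,-0.2],[[-5,-25,0],-0.05,-0.2],[[-5,-25,0],-0.05,-0.2],[[-5,-25,0],-0.05,-0.2],[[-5,-25,0],-0.05,-0.2],[[-5,-25,0],-0.05,-0.2],[[-5,-25,0],-0.05,-0.2],[[0,0,0],0,-0.2],[[0,0,0],0,-0.2]]}}

```text
clock: 21.05
position: [0.4025, -0.4478, 0.1586]
tool_rot: [-3.141, -0.0, 1.055]
force: [0.6, -0.3, -1.1]
grip_width: 0.0512
finger_force: 0.0
```

```bash
python3 - <<'E'
from h import *
a=grab_frame('top');im=a['image'];ey=np.array([.0646,.9979]);o=np.array([.4596,0])
for z in(.074,.048):
    print(z,[(s,int(im[tuple(np.round(proj(a,[*(o+s/1000*ey),z])).astype(int)[::-1])].min())) for s in range(-60,180,4)])
m=np.zeros(im.shape[:2],np.uint8);m[190:235,240:335]=(im.min(axis=2)>205)[190:235,240:335]
for k in cv2.findContours(m,0,2)[0]:
    if cv2.contourArea(k)>30:print(cv2.boundingRect(k),cast(a,*cv2.minAreaRect(k)[0],.04)[:2])
print(bot.observe()['position'])
E
```

```text
0.074 [(-60, 202), (-56, 201), (-52, 172), (-48, 91), (-44, 82), (-40, 81), (-36, 214), (-32, 244), (-28, 244), (-24, 245), (-20, 244), (-16, 244), (-12, 226), (-8, 226), (-4, 60), (0, 67), (4, 123), (8, 151), (12, 141), (16, 171), (20, 244), (24, 244), (28, 244), (32, 244), (36, 244), (40, 244), (44, 244), (48, 244), (52, 203), (56, 162), (60, 239), (64, 244), (68, 245), (72, 244), (76, 147), (80, 243), (84, 244), (88, 245), (92, 232), (96, 106), (100, 244), (104, 244), (108, 244), (112, 236), (116, 224), (120, 244), (124, 244), (128, 243), (132, 237), (136, 217), (140, 243), (144, 245), (148, 242), (152, 146), (156, 140), (160, 221), (164, 114), (168, 78), (172, 81), (176, 83)]
0.048 [(-60, 201), (-56, 199), (-52, 201), (-48, 173), (-44, 171), (-40, 89), (-36, 79), (-32, 84), (-28, 242), (-24, 244), (-20, 244), (-16, 244), (-12, 244), (-8, 244), (-4, 230), (0, 116), (4, 50), (8, 50), (12, 95), (16, 146), (20, 146), (24, 161), (28, 244), (32, 244), (36, 244), (40, 244), (44, 244), (48, 244), (52, 244), (56, 244), (60, 244), (64, 92), (68, 231), (72, 244), (76, 244), (80, 243), (84, 176), (88, 194), (92, 245), (96, 243), (100, 243), (104, 219), (108, 244), (112, 244), (116, 244), (120, 243), (124, 202), (128, 242), (132, 245), (136, 245), (140, 244), (144, 203), (148, 236), (152, 243), (156, 245), (160, 242), (164, 166), (168, 121), (172, 111), (176, 174)]
(261, 199, 18, 25) [ 0.45405961 -0.210227  ]
[ 0.40283013 -0.44708453  0.15863696]
```

The tab is home and the strip spans 64–164 mm along the channel. Its centre is at dispenser y +40 and the follower is pressed back 15 mm. The part strip hasn't moved.

```bash
python3 -c "
from workcell import ticket;print(ticket.job_done())"
```

```text
the job is handed in; nothing more can be done
None
```

The dispenser is reloaded and handed in at about 21 s: the full strip stands upright in the channel, the rail is home against its stop and pressing it on the spring follower, the part-used strip is where it was, and the gripper is clear of everything.

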